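# Tare the empty pan and weigh the drying sample

## Task

Weigh the thick wooden offcut, a drying sample, on the bench scale. Slide the empty metal pan from the plywood side shelf straight across onto the weighing plate without lifting it, so that the load cell is not bumped, until it stands in the middle, roughly square, and clear of the shelf; then, touching neither pan nor plate, press the long bar-shaped tare key fully down and let it go (not the round power key, which would switch the scale off). Then set the thick offcut down gently in the pan, lying flat as it did on the bench, and leave the rest of the bench as it is.

Things in the scene. Friction and masses are not known exactly. Their poses are not given: they have to be found in the camera images.
- scale: Grey bench scale, fixed. Origin: on the bench under the plate's centre; x points away from its control panel (and the robot), y to the left towards the side shelf, z up. The panel spans x -180 to -98 mm on the robot's side and slopes 0.21 rad up towards the plate, its face 25 to 42 mm above the bench: display on its left half, two keys on its right half.
- plate: Weighing plate of the scale: square steel plate 190 x 190 mm, parallel to the scale, origin at the centre of its top face, 56 mm above the bench; axes as the scale's. It is sprung and sinks about 1 to 2 mm under load (2.5 N per mm, 4 mm at most).
- side_shelf: Fixed plywood side shelf joined to the scale on its left (+y of the scale). Origin at the centre of its top face, 57 mm above the bench (1 mm higher than the plate) and 190 mm along the scale's y from the plate's centre; 196 mm along x, 180 mm along y; a 5 mm gap separates it from the plate. Axes as the scale's.
- pan: Empty sheet-metal pan with rolled rim, 160 mm (x) by 140 mm (y) by 34 mm high, 0.28 to 0.45 kg, inside about 145 x 125 mm with its floor 4 mm up; the rim is a round bead 8 mm thick centred 30 mm up that overhangs the walls by 4 mm. Origin: centre of its underside. Starts on the side shelf; slides upright when pushed at rim or wall.
- tare_key (a joint): Travel of the tare key, 0 released to 0.004 m fully down; it springs back; about 5 N presses it fully down.
- tare_top (a point): Centre of the top of the tare key: the long bar-shaped key, 34 mm along the panel (y) by 20 mm, about 6 mm proud of the panel, pressed square to the sloping panel (straight down also works). It is the key nearer the middle of the panel.
- power_key (a joint): Travel of the power key, 0 to 0.004 m down, springs back. Not to be pressed.
- power_top (a point): Centre of the top of the power key: the small round key, 17 mm across, 48 mm to the right (-y of the scale) of the tare key's centre, at the right end of the panel.
- thick_offcut: The sample: the thicker and shorter of two wooden offcuts on the bench to the right, 45 mm (x) by 110 mm (y) by 38 mm high. Origin: centre of its underside. 0.1 to 0.16 kg.
- thin_offcut: The other wooden offcut, 38 mm (x) by 140 mm (y), only 19 mm high; stays where it is. Origin: centre of its underside. The two offcuts may have changed places.
- tape_rule: Pocket tape measure standing at the front left beside the tool case, 39 x 87 x 69 mm high. Bystander.
- cutters: Side cutters lying near the front edge, left of the scale, 173 x 57 x 15 mm. Bystander.

How it is judged:
By the outcome, as a careful person would: the job done as asked, in the order asked, and still so for the second after the job is handed in, with the robot touching nothing.
It also fails if it takes over 72 s, if anything falls off the work surface, if the arm or the gripper's body presses on something with over 40 N, if the wrist force passes 120 N, or if a joint passes its speed limit or range.

## Robot

A 6-joint arm with a two-finger parallel gripper is mounted at the origin on a cart in front of the work surface, level with it; the furniture and walls round the work are solid. World frame = base frame: x ahead of the robot, y to its left, z up, the work surface at z = 0. Lengths are in m, angles in rad, forces in N, time in s.
With the tool pointing down it reaches from about 0.3 to 0.875 m from the base axis. Payload 6.4 kg.
Tool frame: the origin (TCP) lies at the very end of the fingers, on their centre line; the grasp point (between the pads) lies 19 mm behind it; z points along the fingers, y is the line along which they close (so a half turn about z gives the same grasp; the last joint's range is limited). The gripper opens to 85 mm and grips with 20 to 120 N. Pads are 22 mm wide; open, the fingers measure 114 mm over their backs; the gripper's body (76 mm by 85 mm) begins 54 mm behind the grasp point. The pads swing forward as they close: fully open they stand 13 mm farther back than shut.
Start: joints at [0.898, 0.181, 1.607, -0, 1.354, -0.206], TCP at [0.259, 0.514, 0.231] pointing down, gripper open.
Joint ranges: [-2.99, 2.99], [-0.89, 2.07], [0.3, 2.58], [-1.14, 4.28], [0, 2.63], [-3.12, 3.12]. Speed limits (rad/s): [2.57, 2.57, 3.01, 3.14, 3.14, 3.14].

## Interface

Orientations are given as a unit quaternion [w, x, y, z].
In Python, from bench import ctrl, cams, monitor gives the robot as it stands (ctrl), with the cameras (cams) and the readings (monitor).
- The arm moves only by the shell command python3 jog.py 'ROWS'. ROWS is a JSON list of rows, 1 to 10 of them, each an object with the fields x, y, z (the shift in m), wx, wy, wz (a rotation vector in rad), jaw (the opening from 0.0 (shut) to 1.0 (fully open)); a field left out counts as zero (the opening has to be given); each row is the pose to reach, as a shift and turn from the pose commanded when the command began, along the tool's axes at that moment; what a row does not reach only later rows make up. A row lasts 1/8 s, in which the tool goes at most 0.0625 m and 0.188 rad, less where a joint would pass 70% of its speed; a pose out of reach is approached as far as the arm can. The fingers move at their own pace and stop on an object; the grip force is fixed at half the most. Time passes only in rows, so rows that do not move let the fingers close. It prints the time, the measured TCP pose, the force, the opening and the grip force at its end. Input that does not fit is refused with a message, and nothing moves.
- monitor.get_obs(): the state, without advancing time (a new reading comes with each control period).
- cams.camera(name): name is "scene" or "top" or "wrist"; returns the picture (400x640x3 uint8, blue, green, red); there is no depth.
- cams.camera_params(name): a dict with "fovy" (degrees; the focal length in pixels is half the picture's height over the tangent of half this angle, whatever the lens; pixels are square), "cx", "cy" (the principal point, pixels), "dist" ([k1, k2, p1, p2, k3] as OpenCV has them; the pictures are not rectified), "view" (4x4, takes a point from world to camera coordinates). Camera axes: x right, y up, looking along -z (the intrinsics and any distortion apply to the point x, -y, -z); pixel columns grow to the right and rows downward; lengths in m; the calibration is good to about 2 mm. A picture is of the moment at which its call begins: read the wrist's pose just before it. camera_params takes no time and is no camera call; for the wrist camera it gives the pose at the moment of the call.
- ctrl.hand_in(): hands the job in; it is judged then, once.
The state is a dict: "time_s": time; "q": joint angles; "dq": joint speeds; "joint_efforts": joint torques, N m; "eef_pos": TCP position; "eef_rot": TCP orientation; "wrist_force": force on the tool from outside, world axes, zero at the start; "torque": the same for the moment, N m; "opening": opening from 0.0 (shut) to 1.0 (fully open); "grasp_force": force on a finger pad.
Only numpy, scipy, OpenCV 4.12 (cv2) and the standard library are available. Lean on these libraries where they do the work, as an engineer would, in place of code of your own. Each camera call takes 0.05 s, during which the arm holds its last target. There are 200 camera calls.

## Working session

There is one attempt and no reset: what is moved stays moved. The work goes in short steps, Python scripts to look and compute and a shell command to move; the robot and the scene stay as the last step left them, time stands still between calls to the robot, and variables do not carry over. Pictures are saved under pics/ and viewed, at most 11 in all, crops included, and the job is handed in when it is done.

```bash
ls; mkdir -p pics
python3 - <<'E'
from bench import ctrl, cams, monitor
import cv2
for n in("scene","top"):
    cv2.imwrite(f"pics/{n}0.png",cams.camera(n)); p=cams.camera_params(n); print(n,p)
o=monitor.get_obs();print(o)
E
```

```text
bench.py
jog.py
pics
scene {'fovy': 49.6129790539774, 'cx': 316.799116843432, 'cy': 191.43194620573888, 'dist': array([-0.10681294,  0.        ,  0.        ,  0.        ,  0.        ]), 'view': array([[ 0.90973361, -0.41512425,  0.00752462, -0.42007618],
       [ 0.28244477,  0.63205033,  0.72162133, -0.20370528],
       [-0.30431845, -0.65435788,  0.6922471 , -1.2075597 ],
       [ 0.        ,  0.        ,  0.        ,  1.        ]])}
top {'fovy': 46.99681731686742, 'cx': 321.14959040741786, 'cy': 196.4829573009703, 'dist': array([0.00429595, 0.        , 0.        , 0.        , 0.        ]), 'view': array([[-0.01048374, -0.99994318,  0.00192972,  0.03441597],
       [ 0.98920627, -0.01008906,  0.14618195, -0.49811655],
       [-0.14615417,  0.00344142,  0.98925584, -1.1583811 ],
       [ 0.        ,  0.        ,  0.        ,  1.        ]])}
{'time_s': 0.1, 'q': array([ 8.97699292e-01,  1.81434628e-01,  1.60790138e+00,  4.29099641e-06,
        1.35380636e+00, -2.06283325e-01]), 'dq': array([ 0.00053841, -0.00170173, -0.00238118,  0.00017116, -0.00096477,
       -0.00148389]), 'joint_efforts': array([-3.58409770e-04, -4.45873260e+01, -3.52243853e+01, -3.26467734e-04,
        4.03497615e-03, -3.08663346e-05]), 'eef_pos': array([0.25843604, 0.51309866, 0.23049551]), 'eef_rot': array([-3.31721254e-04,  2.31293715e-01,  9.72883660e-01, -7.00265225e-04]), 'wrist_force': array([0.58474518, 0.61934435, 0.29633883]), 'torque': array([ 0.02948821,  0.02193499, -0.00672515]), 'grasp_force': 0.0, 'opening': 1.0002903209305174}
```

View pics/top0.png

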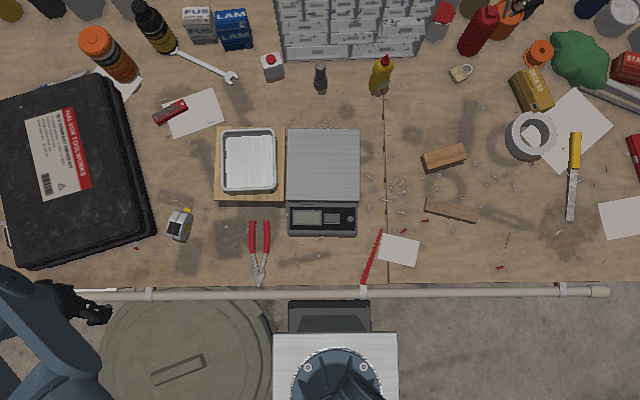

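View pics/scene0.png

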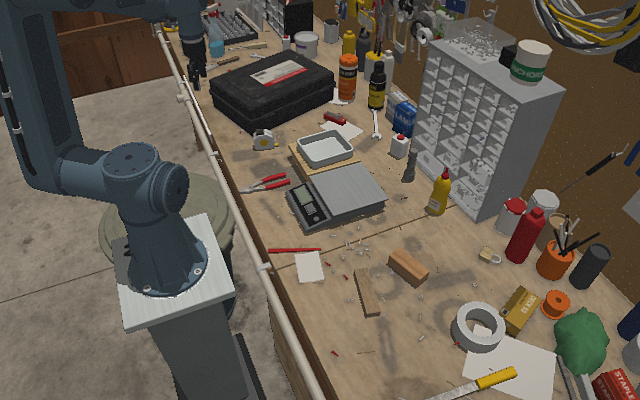

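The top view shows the plate at about (287-359, 129-200), the shelf and pan to its left with the pan at about (221-277, 129-193), and the keys at about (331, 218) and (350, 219). The thick offcut is at about (444, 158) and the thin one at (450, 210). The scene view agrees: the block farther back is the thick one.

```bash
cat > h.py <<'E'
import numpy as np, cv2
from bench import ctrl, cams, monitor
def px2w(name,uv,z,P=None):
    P=P or cams.camera_params(name); f=200/np.tan(np.radians(P["fovy"])/2)
    K=np.array([[f,0,P["cx"]],[0,f,P["cy"]],[0,0,1]])
    n=cv2.undistortPoints(np.array(uv,float).reshape(-1,1,2),K,P["dist"]).reshape(-1,2)
    d=np.c_[n[:,0],-n[:,1],-np.ones(len(n))]; V=P["view"]; R,t=V[:3,:3],V[:3,3]
    o=-R.T@t; d=d@R
    z=np.broadcast_to(z,len(d)); s=(z-o[2])/d[:,2]
    return o+d*s[:,None]
def w2px(name,X,P=None):
    P=P or cams.camera_params(name); f=200/np.tan(np.radians(P["fovy"])/2)
    K=np.array([[f,0,P["cx"]],[0,f,P["cy"]],[0,0,1]]); V=P["view"]
    c=np.atleast_2d(X)@V[:3,:3].T+V[:3,3]; c=c*[1,-1,-1]
    return cv2.projectPoints(c,np.zeros(3),np.zeros(3),K,P["dist"])[0].reshape(-1,2)
def R():
    q=monitor.get_obs()["eef_rot"]
    from scipy.spatial.transform import Rotation as Q
    return Q.from_quat([q[1],q[2],q[3],q[0]]).as_matrix()
def sh(target):  # shift in tool axes from measured pose
    o=monitor.get_obs(); return R().T@(np.array(target)-o["eef_pos"])
E
python3 - <<'E'
import cv2,numpy as np
im=cv2.imread("pics/top0.png")
c=im[115:250,205:485]
cv2.imwrite("pics/c1.png",cv2.resize(c,(784,378),interpolation=cv2.INTER_CUBIC))
hsv=cv2.cvtColor(im,cv2.COLOR_BGR2HSV)
for p in [(323,165),(444,158),(450,210),(400,200),(220,198),(250,160),(331,218),(350,219),(340,232),(281,160)]: print(p,hsv[p[1],p[0]])
E
```

```text
(323, 165) [ 75   7 142]
(444, 158) [ 13 125 122]
(450, 210) [ 16  82 125]
(400, 200) [ 16  64 132]
(220, 198) [ 18  90 161]
(250, 160) [ 70   4 177]
(331, 218) [120   6  89]
(350, 219) [120   3  88]
(340, 232) [120   3  89]
(281, 160) [ 17  88 150]
```

View pics/c1.png

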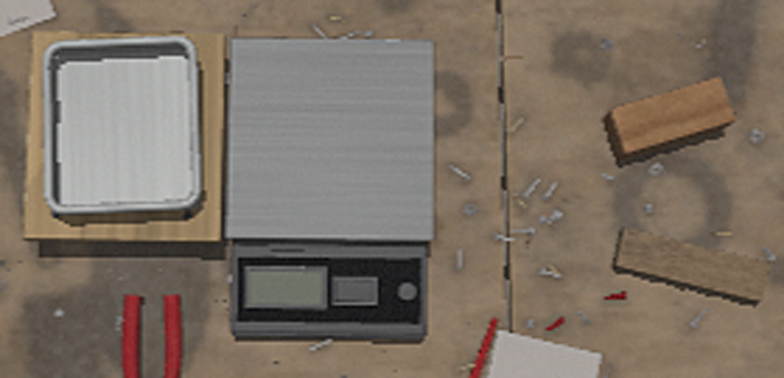

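The crop (2.8x) shows the plate from (229,39) to (434,240) and the pan rim from (44,38) to (200,214). The tare bar is at (354,291), the power key at (407,291), and the thick offcut's top spans about (603-736, 77-155).

Run:
```python
from h import *
np.set_printoptions(precision=4,suppress=True)
P=cams.camera_params("top")
c=lambda L:np.array([((x+.5)/2.8-.5+205,(y+.5)/2.8-.5+115) for x,y in L])
pl=px2w("top",c([(230,39),(434,39),(434,240),(228,240)]),.056,P);print("plate",pl,pl.mean(0))
sc=px2w("top",c([(35,32),(223,33),(220,241),(25,240)]),.057,P);print("shelf",sc,sc.mean(0))
pn=px2w("top",c([(44,126),(201,126),(122,38),(122,214)]),.087,P);print("pan L R T B",pn)
k=px2w("top",c([(354,291),(407,291)]),.042,P);print("keys",k)
im=cv2.imread("pics/top0.png");hsv=cv2.cvtColor(im,cv2.COLOR_BGR2HSV)
m=((hsv[...,1]>105)&(hsv[...,0]<17)&(hsv[...,2]>90)).astype(np.uint8);m[:, :415]=0;m[:,475:]=0;m[:135]=0;m[185:]=0
n,l,s,ce=cv2.connectedComponentsWithStats(m);i=1+s[1:,4].argmax();print(s[i])
ct=np.argwhere(l==i)[:,::-1].astype(np.float32)
r=cv2.boxPoints(cv2.minAreaRect(ct));w=px2w("top",r,.038,P);print("thick",w,w.mean(0),[np.linalg.norm(w[j]-w[j-1]) for j in range(4)],[np.arctan2(*(w[j]-w[j-1])[1::-1]) for j in range(4)])
# hand corner reading
w=px2w("top",c([(605,108),(722,77),(736,119),(624,155)]),.038,P);print(w,[np.linalg.norm(w[j]-w[j-1]) for j in range(4)])
```

```text
plate [[ 0.6756  0.1171  0.056 ]
 [ 0.6738 -0.0732  0.056 ]
 [ 0.4845 -0.0689  0.056 ]
 [ 0.4864  0.1188  0.056 ]] [0.5801 0.0235 0.056 ]
shelf [[0.6838 0.2987 0.057 ]
 [0.6812 0.1235 0.057 ]
 [0.4854 0.126  0.057 ]
 [0.4882 0.3034 0.057 ]] [0.5847 0.2129 0.057 ]
pan L R T B [[0.5871 0.2818 0.087 ]
 [0.5857 0.1409 0.087 ]
 [0.6682 0.2128 0.087 ]
 [0.5064 0.2108 0.087 ]]
keys [[ 0.44    0.0043  0.042 ]
 [ 0.4395 -0.0443  0.042 ]]
[423 143  45  27 680]
thick [[ 0.6088 -0.2382  0.038 ]
 [ 0.6403 -0.3455  0.038 ]
 [ 0.5977 -0.3555  0.038 ]
 [ 0.5666 -0.2487  0.038 ]] [ 0.6033 -0.297   0.038 ] [np.float64(0.04349021097621596), np.float64(0.11178075312921693), np.float64(0.043684981467081836), np.float64(0.11120601114651692)] [np.float64(0.24456066230063017), np.float64(-1.285496131154322), np.float64(-2.9100243966805537), np.float64(1.8545875268949796)]
[[ 0.6106 -0.234   0.038 ]
 [ 0.6394 -0.3456  0.038 ]
 [ 0.5987 -0.3565  0.038 ]
 [ 0.5654 -0.2499  0.038 ]] [np.float64(0.047902599341372205), np.float64(0.11526399287112674), np.float64(0.04210370612717076), np.float64(0.11172880542195011)]
```

Run:
```python
from h import *
print(sh([.587,.325,.23]), R())
```

```text
[-0.37806253 -0.02010437  0.00040443] [[-8.93006214e-01  4.50043289e-01 -9.69386267e-04]
 [ 4.50044218e-01  8.93005454e-01 -1.20910311e-03]
 [ 3.21518484e-04 -1.51600327e-03 -9.99998799e-01]]
```

```bash
python3 jog.py '[{"x": -0.06,"y": -0.003,"wz": 0.18,"jaw": 1},{"x": -0.12,"y": -0.006,"wz": 0.36,"jaw": 1},{"x": -0.18,"y": -0.01,"wz": 0.54,"jaw": 1},{"x": -0.24,"y": -0.013,"wz": 0.72,"jaw": 1},{"x": -0.3,"y": -0.016,"wz": 0.9,"jaw": 1},{"x": -0.35,"y": -0.018,"wz": 1.08,"jaw": 1},{"x": -0.378,"y": -0.02,"wz": 1.116,"jaw": 1},{"x": -0.378,"y": -0.02,"wz": 1.116,"jaw": 1},{"x": -0.378,"y": -0.02,"wz": 1.116,"jaw": 1}]'
python3 - <<'E'
from h import *
print(R().round(4), sh([.587,.318,.066]))
cv2.imwrite("pics/w1.png",cams.camera("wrist"))
E
```

```text
time_s: 1.23
eef_pos: [0.5865, 0.3258, 0.2307]
eef_rot: [-0.0, 0.711, 0.703, -0.001]
wrist_force: [-0.4, 1.2, 0.1]
opening: 1.0
grasp_force: 0.0
[[ 1.140e-02  9.999e-01 -1.500e-03]
 [ 9.999e-01 -1.140e-02 -1.000e-04]
 [-1.000e-04 -1.500e-03 -1.000e+00]] [-0.00779461  0.00083075  0.16465396]
```

View pics/w1.png

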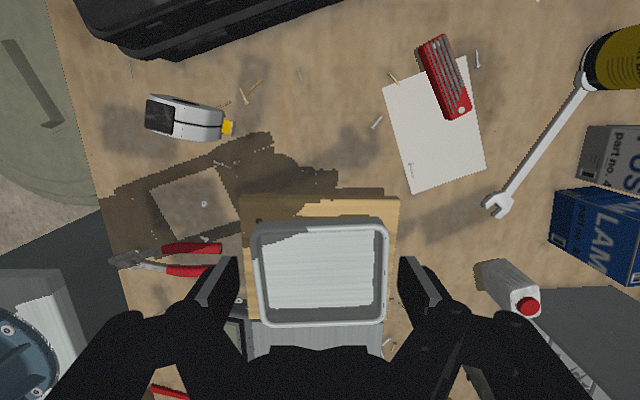

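The wrist picture shows the pan rim from (250,218) to (389,328), with the shelf square below it. I'll cross-check the pan's pose from this view.

```bash
python3 - <<'E'
from h import *
np.set_printoptions(precision=4,suppress=True)
print("near/far x",px2w("wrist",[(250,265),(389,265)],.087)); print("left/right y",px2w("wrist",[(318,218),(318,327)],.087))
print("shelf far-left, near-left edges",px2w("wrist",[(399,200),(240,195)],.057))
print(px2w("wrist",[(257,225),(382,222)],.087)[:, :2])
E
python3 jog.py '[{"z": 0.06,"jaw": 1},{"x": -0.004,"z": 0.12,"jaw": 1},{"x": -0.008,"z": 0.15,"jaw": 1},{"x": -0.008,"z": 0.165,"jaw": 1},{"x": -0.008,"z": 0.165,"jaw": 1}]'
```

```text
near/far x [[0.5055 0.2345 0.087 ]
 [0.6693 0.2327 0.087 ]]
left/right y [[0.5863 0.2933 0.087 ]
 [0.5846 0.1425 0.087 ]]
shelf far-left, near-left edges [[0.6835 0.3033 0.057 ]
 [0.4935 0.3117 0.057 ]]
[[0.518  0.2856]
 [0.6576 0.2877]]
time_s: 1.9
eef_pos: [0.5865, 0.3182, 0.066]
eef_rot: [-0.0, 0.711, 0.703, -0.0]
wrist_force: [-0.4, -0.7, 0.4]
opening: 1.0
grasp_force: 0.0
```

```bash
python3 jog.py '[{"x": -0.015,"jaw": 1},{"x": -0.025,"jaw": 1},{"x": -0.035,"jaw": 1},{"x": -0.047,"y": -0.001,"jaw": 1},{"x": -0.059,"y": -0.001,"jaw": 1},{"x": -0.071,"y": -0.001,"jaw": 1},{"x": -0.083,"y": -0.002,"jaw": 1},{"x": -0.095,"y": -0.002,"jaw": 1},{"x": -0.107,"y": -0.002,"jaw": 1},{"x": -0.119,"y": -0.003,"jaw": 1}]'
python3 jog.py '[{"x": -0.012,"jaw": 1},{"x": -0.024,"y": -0.001,"jaw": 1},{"x": -0.036,"y": -0.001,"jaw": 1},{"x": -0.048,"y": -0.001,"jaw": 1},{"x": -0.058,"y": -0.002,"jaw": 1},{"x": -0.066,"y": -0.002,"jaw": 1},{"x": -0.072,"y": -0.002,"jaw": 1},{"x": -0.076,"y": -0.002,"jaw": 1},{"x": -0.076,"y": -0.002,"jaw": 1}]'
python3 - <<'E'
from h import *
a=cams.camera("top")[105:265,180:390]; b=cams.camera("wrist")
cv2.imwrite("pics/p2.png",np.vstack([cv2.resize(a,None,fx=3,fy=3,interpolation=cv2.INTER_CUBIC)]));cv2.imwrite("pics/w2.png",b)
E
```

```text
time_s: 3.15
eef_pos: [0.5827, 0.1977, 0.0662]
eef_rot: [0.0, 0.711, 0.703, -0.0]
wrist_force: [0.5, 4.5, 3.2]
opening: 0.997
grasp_force: 2.3
time_s: 4.28
eef_pos: [0.58, 0.1222, 0.0664]
eef_rot: [0.0, 0.711, 0.703, -0.0]
wrist_force: [0.6, -0.4, 0.3]
opening: 0.999
grasp_force: 0.0
```

View pics/w2.png

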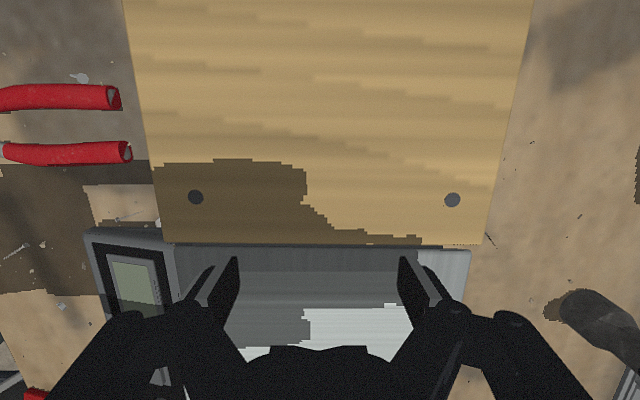

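The wrist view shows the shelf is empty and the plate is beneath the fingers, but the pan is mostly hidden behind the gripper. I'll check the top crop.

View pics/p2.png

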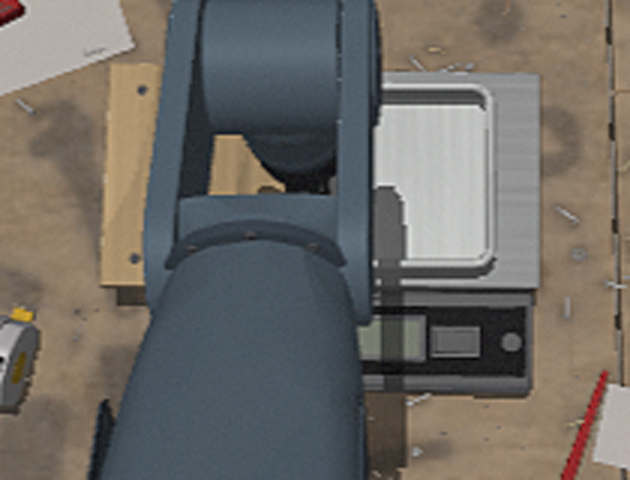

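The top crop (3x) shows the pan's right rim at x=495, its far rim at y=84 and its near rim at y=277, with the plate's right edge at x=540.

Run:
```python
from h import *
P=cams.camera_params("top")
c=lambda L:np.array([((x+.5)/3-.5+180,(y+.5)/3-.5+105) for x,y in L])
print("R,far,near",px2w("top",c([(495.5,175),(435,84),(435,277),(496,105),(495,255)]),.085,P))
print("plate R",px2w("top",c([(540,175),(520,73),(520,289)]),.0555,P))
```

```text
R,far,near [[ 0.5759216  -0.03110794  0.085     ]
 [ 0.65525342  0.01876677  0.085     ]
 [ 0.48989971  0.02068449  0.085     ]
 [ 0.63641149 -0.03261798  0.085     ]
 [ 0.50789592 -0.02946767  0.085     ]]
plate R [[ 0.58209513 -0.07111884  0.0555    ]
 [ 0.67302513 -0.0557548   0.0555    ]
 [ 0.48316486 -0.05184958  0.0555    ]]
```

```bash
python3 jog.py '[{"x": -0.002,"jaw": 1},{"x": -0.004,"y": 0.001,"jaw": 1},{"x": -0.007,"y": 0.002,"jaw": 1},{"x": -0.010,"y": 0.004,"jaw": 1},{"x": -0.013,"y": 0.006,"jaw": 1},{"x": -0.0155,"y": 0.008,"jaw": 1},{"x": -0.0155,"y": 0.008,"jaw": 1}]'
python3 jog.py '[{"x": 0.01,"jaw": 1},{"x": 0.03,"jaw": 1},{"x": 0.03,"z": -0.04,"jaw": 1},{"x": 0.03,"z": -0.1,"jaw": 1},{"x": 0.05,"z": -0.15,"jaw": 1},{"x": 0.1,"z": -0.15,"jaw": 1},{"x": 0.16,"z": -0.15,"jaw": 1},{"x": 0.2,"z": -0.15,"jaw": 1}]'
python3 - <<'E'
from h import *
a=cams.camera("top")[105:265,180:390]
cv2.imwrite("pics/p3.png",cv2.resize(a,None,fx=3,fy=3,interpolation=cv2.INTER_CUBIC))
E
```

```text
time_s: 5.25
eef_pos: [0.5881, 0.1065, 0.0663]
eef_rot: [0.0, 0.711, 0.703, -0.0]
wrist_force: [-0.6, 0.7, -0.3]
opening: 1.003
grasp_force: 0.2
time_s: 6.25
eef_pos: [0.5892, 0.311, 0.2166]
eef_rot: [0.0, 0.711, 0.704, 0.0]
wrist_force: [1.1, -0.1, -0.0]
opening: 0.997
grasp_force: 0.0
```

View pics/p3.png

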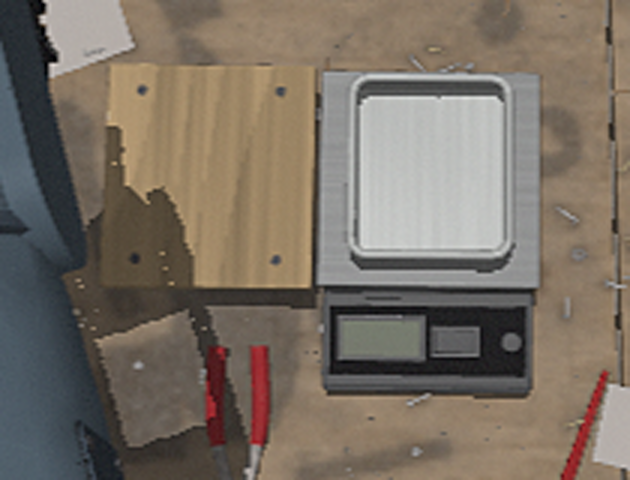

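The pan now stands on the plate with its rim at (349-513, 73-263) in the crop, while the plate spans (317-540, 72-289).

Run:
```python
from h import *
P=cams.camera_params("top")
c=lambda L:np.array([((x+.5)/3-.5+180,(y+.5)/3-.5+105) for x,y in L])
print("L R far near",px2w("top",c([(349,165),(513.5,165),(432,73),(432,263)]),.085,P))
pl=px2w("top",c([(321,71.5),(540,72),(540,289),(317,289)]),.0555,P);print(pl,pl.mean(0))
print("edges L",px2w("top",c([(352,95),(350,230)]),.085,P),"R",px2w("top",c([(513,95),(513.5,240)]),.085,P))
k=px2w("top",c([(455.5,342),(511,343)]),.040,P);print("keys",k,w2px("top",k))
print(sh([k[0,0],k[0,1],.10]),R().round(3))
```

```text
L R far near [[ 0.58574361  0.09183953  0.085     ]
 [ 0.58435538 -0.04639053  0.085     ]
 [ 0.66491163  0.02120128  0.085     ]
 [ 0.50169045  0.02304253  0.085     ]]
[[ 0.67609007  0.11752735  0.0555    ]
 [ 0.67375057 -0.07319494  0.0555    ]
 [ 0.48299106 -0.06886852  0.0555    ]
 [ 0.48492963  0.12084729  0.0555    ]] [0.57944033 0.02407779 0.0555    ]
edges L [[0.64633967 0.08914604 0.085     ]
 [0.53025595 0.09114505 0.085     ]] R [[ 0.64498427 -0.04717129  0.085     ]
 [ 0.52040597 -0.04511849  0.085     ]]
keys [[ 0.43999661  0.00326009  0.04      ]
 [ 0.43864736 -0.04430579  0.04      ]] [[331.5        218.66666667]
 [350.         219.        ]]
[-0.31340765 -0.14621175  0.11531318] [[ 0.007  1.     0.   ]
 [ 1.    -0.007  0.003]
 [ 0.003  0.    -1.   ]]
```

```bash
python3 jog.py '[{"x": -0.05,"y": -0.02,"wz": -0.18,"jaw": 0},{"x": -0.1,"y": -0.04,"wz": -0.36,"jaw": 0},{"x": -0.15,"y": -0.06,"wz": -0.54,"jaw": 0},{"x": -0.2,"y": -0.085,"wz": -0.72,"jaw": 0},{"x": -0.25,"y": -0.11,"wz": -0.9,"jaw": 0},{"x": -0.3,"y": -0.135,"wz": -1.08,"jaw": 0},{"x": -0.313,"y": -0.156,"wz": -1.26,"jaw": 0},{"x": -0.313,"y": -0.156,"z": 0.05,"wz": -1.44,"jaw": 0},{"x": -0.313,"y": -0.156,"z": 0.06,"wz": -1.566,"jaw": 0},{"x": -0.313,"y": -0.156,"z": 0.06,"wz": -1.566,"jaw": 0}]'
python3 - <<'E'
from h import *
from scipy.spatial.transform import Rotation as Q
c=np.cos(.21);s=np.sin(.21);yaw=-.015
y=np.array([-np.sin(yaw),np.cos(yaw),0]);z=np.array([s*np.cos(yaw),s*np.sin(yaw),-c]);x=np.cross(y,z)
T=np.c_[x,y,z]; r=Q.from_matrix(R().T@T).as_rotvec()
k=np.array([.440,.0035,.0395])
for d in(-.02,.004):print(sh(k+d*z))
print(r,monitor.get_obs()["q"],R().round(3))
E
```

```text
time_s: 7.55
eef_pos: [0.4297, -0.0033, 0.1556]
eef_rot: [-0.001, 0.009, 1.0, 0.0]
wrist_force: [0.8, 0.3, -0.4]
opening: 0.001
grasp_force: 0.0
[-0.00614074  0.00694536  0.09655159]
[-0.01118299  0.00694583  0.12001594]
[ 0.00023734 -0.21167082 -0.00241987] [-2.85428459e-01 -6.53496795e-02  2.02944133e+00  2.88505223e-05
  1.17924173e+00 -1.83885860e+00] [[-1.     0.017 -0.002]
 [ 0.017  1.     0.001]
 [ 0.002  0.    -1.   ]]
```

```bash
python3 jog.py '[{"x": -0.002,"y": 0.004,"z": 0.04,"wy": -0.12,"jaw": 0},{"x": -0.004,"y": 0.007,"z": 0.07,"wy": -0.2117,"jaw": 0},{"x": -0.006,"y": 0.007,"z": 0.0965,"wy": -0.2117,"jaw": 0},{"x": -0.006,"y": 0.007,"z": 0.0965,"wy": -0.2117,"jaw": 0},{"x": -0.006,"y": 0.007,"z": 0.0965,"wy": -0.2117,"jaw": 0}]'
python3 - <<'E'
from h import *
print(R().round(4),monitor.get_obs()["eef_pos"],monitor.get_obs()["wrist_force"])
a=cams.camera("scene")[140:250,240:420]
b=cams.camera("wrist")
cv2.imwrite("pics/k1.png",np.vstack([cv2.resize(a,(490,300),interpolation=cv2.INTER_CUBIC),cv2.resize(b[:,60:-90],(490,290))]))
E
```

```text
time_s: 8.18
eef_pos: [0.4379, 0.0026, 0.0613]
eef_rot: [0.107, 0.009, 0.994, -0.001]
wrist_force: [-0.5, -0.3, -0.3]
opening: -0.003
grasp_force: 0.0
[[-9.771e-01  1.740e-02  2.121e-01]
 [ 1.700e-02  9.998e-01 -4.000e-03]
 [-2.122e-01 -3.000e-04 -9.772e-01]] [0.43793747 0.00264363 0.06131698] [-0.4980068  -0.30293138 -0.26093374]
```

View pics/k1.png

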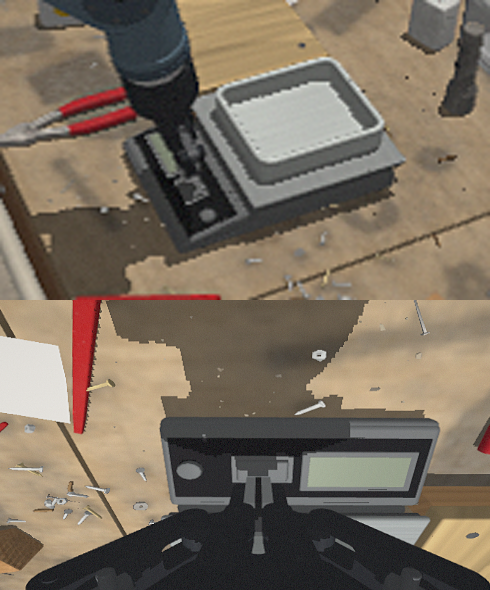

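The lower half (wrist view) shows the fingertips at about (262,465), centred on the bar key that spans x=233-290, with the round power key well clear at (188,471).

```bash
python3 jog.py '[{"z": 0.01,"jaw": 0},{"z": 0.016,"jaw": 0},{"z": 0.02,"jaw": 0},{"z": 0.022,"jaw": 0},{"z": 0.024,"jaw": 0},{"z": 0.024,"jaw": 0}]'
```

```text
time_s: 9.02
eef_pos: [0.4412, 0.0028, 0.0362]
eef_rot: [0.105, 0.008, 0.994, -0.001]
wrist_force: [-3.2, -0.2, 3.7]
opening: -0.0
grasp_force: 2.3
```

```bash
python3 jog.py '[{"z": 0.001,"jaw": 0},{"z": 0.002,"jaw": 0},{"z": 0.002,"jaw": 0}]'; python3 jog.py '[{"z": 0.001,"jaw": 0},{"z": 0.0015,"jaw": 0},{"z": 0.0015,"jaw": 0}]'
```

```text
time_s: 9.4
eef_pos: [0.4415, 0.0028, 0.0355]
eef_rot: [0.105, 0.008, 0.994, -0.001]
wrist_force: [-19.1, -0.5, 32.6]
opening: 0.002
grasp_force: 17.7
time_s: 9.78
eef_pos: [0.4416, 0.0028, 0.0351]
eef_rot: [0.105, 0.007, 0.994, -0.001]
wrist_force: [-31.1, 0.7, 54.9]
opening: 0.0
grasp_force: 30.2
```

```bash
for i in 1 2 3; do python3 jog.py '[{"z": -0.002,"jaw": 0},{"z": -0.002,"jaw": 0}]'|grep -E "pos|wrist"; done
```

```text
eef_pos: [0.4414, 0.0028, 0.0357]
wrist_force: [-13.5, 0.4, 23.5]
eef_pos: [0.4411, 0.0028, 0.0369]
wrist_force: [-4.0, 0.1, 3.4]
eef_pos: [0.441, 0.0027, 0.0388]
wrist_force: [-2.7, 0.1, 1.6]
```

```bash
python3 jog.py '[{"z": -0.03,"jaw": 0},{"z": -0.08,"wy": 0.1,"jaw": 0},{"z": -0.13,"wy": 0.2117,"jaw": 0.3},{"z": -0.16,"wy": 0.2117,"jaw": 0.6},{"z": -0.16,"wy": 0.2117,"jaw": 1}]'
python3 - <<'E'
from h import *
print(R().round(4),np.arctan2(R()[1,1],R()[0,1]),sh([.6035,-.297,.20]))
cv2.imwrite("pics/k2.png",cams.camera("scene"))
E
```

```text
time_s: 11.15
eef_pos: [0.4095, 0.0028, 0.1976]
eef_rot: [0.003, 0.008, 1.0, -0.001]
wrist_force: [-0.0, -0.4, -0.4]
opening: 0.64
grasp_force: 0.0
[[-0.9998  0.0167  0.0062]
 [ 0.0166  0.9999 -0.0016]
 [-0.0062 -0.0015 -1.    ]] 1.554138901468717 [-0.19898634 -0.29650879 -0.00070444]
```

```bash
python3 jog.py '[{"x": -0.03,"y": -0.045,"wz": 0.18,"jaw": 1},{"x": -0.06,"y": -0.09,"wz": 0.36,"jaw": 1},{"x": -0.09,"y": -0.135,"wz": 0.54,"jaw": 1},{"x": -0.12,"y": -0.18,"wz": 0.72,"jaw": 1},{"x": -0.15,"y": -0.225,"wz": 0.9,"jaw": 1},{"x": -0.18,"y": -0.27,"wz": 1.08,"jaw": 1},{"x": -0.199,"y": -0.2965,"wz": 1.268,"jaw": 1},{"x": -0.199,"y": -0.2965,"wz": 1.268,"jaw": 1},{"x": -0.199,"y": -0.2965,"wz": 1.268,"jaw": 1}]'
python3 - <<'E'
from h import *
print(R().round(4),np.arctan2(R()[1,1],R()[0,1]),sh([.6035,-.297,.008]),monitor.get_obs()["q"])
b=cams.camera("wrist");cv2.imwrite("pics/g1.png",b)
print(px2w("wrist",[(320,200)],.038))
E
```

```text
time_s: 12.32
eef_pos: [0.6004, -0.2955, 0.1931]
eef_rot: [-0.002, 0.598, 0.801, 0.0]
wrist_force: [-0.6, 1.0, 0.9]
opening: 1.001
grasp_force: 0.0
[[-0.2842  0.9588 -0.0025]
 [ 0.9588  0.2842  0.0022]
 [ 0.0028 -0.0018 -1.    ]] 0.2881762111774662 [-0.0028579   0.00283191  0.18509617] [-6.34399330e-01  4.20091980e-01  1.38267795e+00  2.98832044e-04
  1.34212080e+00 -9.22641295e-01]
[[ 0.60756044 -0.30944504  0.038     ]]
```

View pics/g1.png

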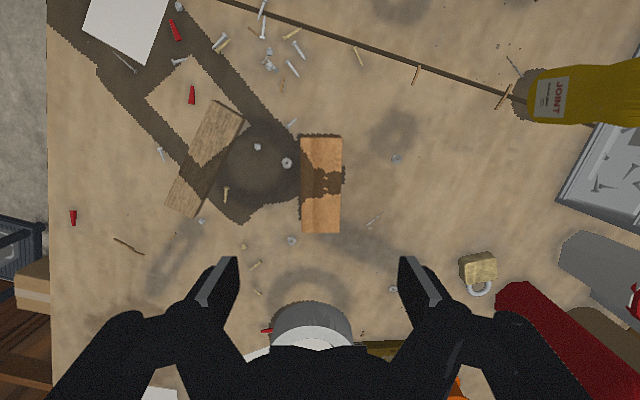

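The wrist view shows the thick offcut's top at (300-341, 137-232), aligned with the jaws. The thin offcut is well to the left, at about (205,160).

Run:
```python
from h import *
w=px2w("wrist",[(300,136),(341,136),(339.5,233),(303,233)],.038);print(w,w.mean(0),[np.linalg.norm(w[j]-w[j-1]) for j in range(4)])
print(sh([*w.mean(0)[:2],.006]))
```

```text
[[ 0.5672371  -0.24769374  0.038     ]
 [ 0.60849702 -0.23548387  0.038     ]
 [ 0.64121347 -0.34204702  0.038     ]
 [ 0.60006082 -0.35424283  0.038     ]] [ 0.6042521  -0.29486686  0.038     ] [np.float64(0.11149038482053258), np.float64(0.04302861556372109), np.float64(0.11147229059003451), np.float64(0.04292176785012995)]
[-0.00112403  0.0038832   0.18776564]
```

```bash
python3 jog.py '[{"x": -0.001,"y": 0.0035,"z": 0.05,"jaw": 1},{"x": -0.001,"y": 0.0035,"z": 0.1,"jaw": 1},{"x": -0.001,"y": 0.0035,"z": 0.15,"jaw": 1},{"x": -0.001,"y": 0.0035,"z": 0.175,"jaw": 1},{"x": -0.001,"y": 0.0035,"z": 0.185,"jaw": 1},{"x": -0.001,"y": 0.0035,"z": 0.186,"jaw": 1},{"x": -0.001,"y": 0.0035,"z": 0.186,"jaw": 1}]' && python3 jog.py '[{"jaw": 0},{"jaw": 0},{"jaw": 0},{"jaw": 0},{"jaw": 0},{"jaw": 0},{"jaw": 0}]'
```

```text
time_s: 13.25
eef_pos: [0.606, -0.297, 0.011]
eef_rot: [0.001, 0.599, 0.801, 0.0]
wrist_force: [-0.4, 0.4, -0.5]
opening: 0.997
grasp_force: 0.0
time_s: 14.12
eef_pos: [0.6056, -0.297, 0.0102]
eef_rot: [0.001, 0.599, 0.801, -0.0]
wrist_force: [0.1, 0.4, 4.5]
opening: 0.515
grasp_force: 63.3
```

```bash
python3 jog.py '[{"z": -0.02,"jaw": 0},{"z": -0.06,"jaw": 0},{"z": -0.1,"jaw": 0},{"z": -0.14,"jaw": 0},{"z": -0.17,"jaw": 0},{"z": -0.17,"jaw": 0}]'
python3 - <<'E'
from h import *
print(sh([.582,.023,.18]),R().round(4))
E
```

```text
time_s: 14.88
eef_pos: [0.6066, -0.2975, 0.1833]
eef_rot: [0.003, 0.599, 0.801, 0.0]
wrist_force: [0.1, 0.0, -1.6]
opening: 0.516
grasp_force: 62.7
[0.31444363 0.06687229 0.00188752] [[-0.2822  0.9593  0.0054]
 [ 0.9593  0.2823 -0.0039]
 [-0.0053  0.0041 -1.    ]]
```

```bash
python3 jog.py '[{"x": 0.03,"y": 0.007,"wz": -0.15,"jaw": 0},{"x": 0.07,"y": 0.015,"wz": -0.3,"jaw": 0},{"x": 0.11,"y": 0.024,"wz": -0.47,"jaw": 0},{"x": 0.15,"y": 0.032,"wz": -0.64,"jaw": 0},{"x": 0.19,"y": 0.04,"wz": -0.81,"jaw": 0},{"x": 0.23,"y": 0.05,"wz": -0.97,"jaw": 0},{"x": 0.27,"y": 0.058,"wz": -1.12,"jaw": 0},{"x": 0.3,"y": 0.064,"wz": -1.22,"jaw": 0},{"x": 0.3145,"y": 0.067,"wz": -1.268,"jaw": 0},{"x": 0.3145,"y": 0.067,"wz": -1.268,"jaw": 0}]'; python3 jog.py '[{"jaw": 0},{"jaw": 0}]'
python3 - <<'E'
from h import *
print(sh([.5825,.023,.08]),R().round(4),np.arctan2(R()[1,1],R()[0,1]))
a=cams.camera("scene")[100:260,230:450];b=cams.camera("wrist")
cv2.imwrite("pics/d1.png",np.vstack([cv2.resize(a,(400,290),interpolation=cv2.INTER_CUBIC),cv2.resize(b,(400,250))]))
E
```

```text
time_s: 16.12
eef_pos: [0.5799, 0.0246, 0.1782]
eef_rot: [-0.001, 0.008, 1.0, -0.0]
wrist_force: [0.7, -0.6, -1.5]
opening: 0.518
grasp_force: 62.6
time_s: 16.38
eef_pos: [0.5807, 0.023, 0.1791]
eef_rot: [-0.0, 0.009, 1.0, -0.0]
wrist_force: [-0.3, -0.2, -1.6]
opening: 0.519
grasp_force: 62.6
[-1.77667833e-03  9.13935747e-05  9.90898470e-02] [[-9.998e-01  1.890e-02 -0.000e+00]
 [ 1.890e-02  9.998e-01 -2.000e-04]
 [ 0.000e+00 -2.000e-04 -1.000e+00]] 1.5518856019186018
```

View pics/d1.png

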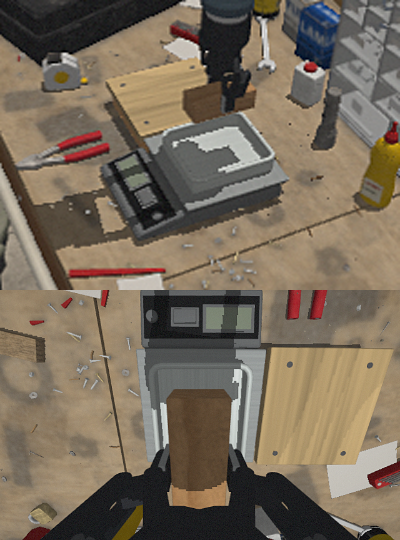

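The block hangs level over the pan, lengthwise with it, in both the scene (upper) and wrist (lower) halves. I'll lower it.

```bash
python3 jog.py '[{"x": -0.002,"z": 0.03,"jaw": 0},{"x": -0.002,"z": 0.06,"jaw": 0},{"x": -0.002,"z": 0.08,"jaw": 0},{"x": -0.002,"z": 0.094,"jaw": 0},{"x": -0.002,"z": 0.1,"jaw": 0},{"x": -0.002,"z": 0.1,"jaw": 0}]'; python3 jog.py '[{"z": 0.003,"jaw": 0},{"z": 0.006,"jaw": 0},{"z": 0.008,"jaw": 0},{"z": 0.008,"jaw": 0}]'
```

```text
time_s: 17.23
eef_pos: [0.5827, 0.0239, 0.0793]
eef_rot: [0.0, 0.009, 1.0, -0.0]
wrist_force: [0.0, -0.1, -0.6]
opening: 0.517
grasp_force: 62.6
time_s: 17.73
eef_pos: [0.5824, 0.0241, 0.071]
eef_rot: [-0.0, 0.008, 1.0, 0.0]
wrist_force: [0.4, -0.5, -0.1]
opening: 0.515
grasp_force: 62.6
```

```bash
for i in 1 2; do python3 jog.py '[{"z": 0.001,"jaw": 0},{"z": 0.001,"jaw": 0}]' | grep -E "pos|force"; done
```

```text
eef_pos: [0.5825, 0.0241, 0.0702]
wrist_force: [0.3, 0.6, -0.6]
grasp_force: 62.6
eef_pos: [0.5825, 0.0241, 0.0691]
wrist_force: [0.3, 0.9, -1.3]
grasp_force: 62.6
```

```bash
for i in 1 2 3; do python3 jog.py '[{"z": 0.0007,"jaw": 0},{"z": 0.0007,"jaw": 0}]' | grep -E "pos|wrist"; done
```

```text
eef_pos: [0.5826, 0.0241, 0.0686]
wrist_force: [-0.9, -1.1, -0.8]
eef_pos: [0.5826, 0.0241, 0.068]
wrist_force: [-0.4, 0.4, -0.0]
eef_pos: [0.5826, 0.0241, 0.0673]
wrist_force: [-1.3, -0.0, 2.7]
```

```bash
python3 jog.py '[{"jaw": 0.6},{"jaw": 0.7},{"jaw": 0.7},{"z": -0.01,"jaw": 0.7},{"z": -0.03,"jaw": 0.7},{"z": -0.07,"jaw": 0.7},{"z": -0.12,"jaw": 0.7},{"x": 0.06,"z": -0.14,"jaw": 0.7},{"x": 0.12,"z": -0.14,"jaw": 0.7},{"x": 0.18,"z": -0.14,"jaw": 0.7}]'; python3 jog.py '[{"y": -0.06,"jaw": 0.7},{"y": -0.12,"jaw": 0.7},{"y": -0.18,"jaw": 0.7},{"y": -0.24,"jaw": 0.7},{"y": -0.28,"jaw": 0.7},{"y": -0.28,"jaw": 0.7},{"y": -0.28,"jaw": 0.7}]'
python3 - <<'E'
from h import *
a=cams.camera("top")[105:265,180:390];b=cams.camera("scene")[120:260,240:420]
cv2.imwrite("pics/f1.png",np.hstack([cv2.resize(a,(420,320),interpolation=cv2.INTER_CUBIC),cv2.resize(b,(380,320),interpolation=cv2.INTER_CUBIC)]))
E
```

```text
time_s: 20.23
eef_pos: [0.4015, 0.0271, 0.2088]
eef_rot: [0.002, 0.008, 1.0, -0.0]
wrist_force: [0.4, -0.2, 0.3]
opening: 0.7
grasp_force: 0.0
time_s: 21.1
eef_pos: [0.3979, -0.2525, 0.2079]
eef_rot: [0.0, 0.009, 1.0, -0.0]
wrist_force: [-0.1, 0.8, -0.8]
opening: 0.699
grasp_force: 0.0
```

View pics/f1.png

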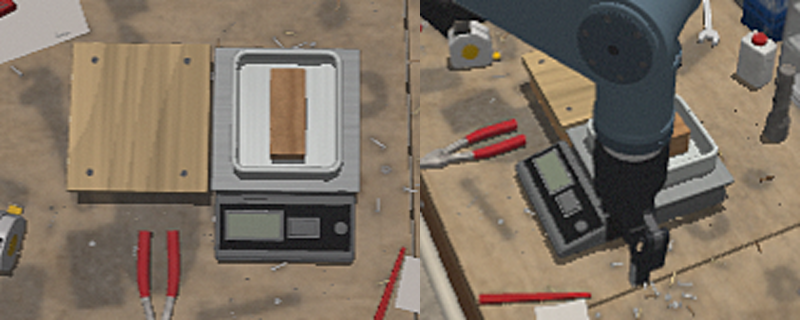

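The offcut lies flat in the middle of the pan, at about (288,113) in the left half. The pan is centred and square on the plate at (233-343, 49-178), and the rest of the bench is as it was.

```bash
python3 -c "
from bench import ctrl, cams, monitor
print(ctrl.hand_in())"
```

```text
the job is handed in; nothing more can be done
None
```

I slid the pan to within about 4 mm of the plate's middle, pressed the tare key fully and released it, then set the thick offcut flat in the pan and handed in at about 21 s; the fingertips pressed the key harder than needed, about 63 N at the wrist.

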